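Fit a food-processor slicing disc and spin-check it

ROBOT

A 7-joint arm with a two-finger parallel gripper is mounted at the origin on a cart in front of the work surface, level with it; the furniture and walls round the work are solid. World frame = base frame: x ahead of the robot, y to its left, z up, the work surface at z = 0. Lengths are in m, angles in rad, forces in N, time in s.
With the tool pointing down it reaches from about 0.425 to 0.925 m from the base axis. Payload 6.8 kg.
Tool frame: the origin (TCP) lies on the centre line of the jaws, within the pads' length; the fingertips stand 14 mm ahead of it and the grasp point (between the pads) lies 5 mm behind it; z points along the fingers, y is the line along which they close (so a half turn about z gives the same grasp; the last joint's range is limited). The gripper opens to 85 mm and grips with 20 to 120 N. Pads are 22 mm wide; open, the fingers measure 114 mm over their backs; the gripper's body (76 mm by 85 mm) begins 54 mm behind the grasp point. The pads swing forward as they close: fully open they stand 13 mm farther back than shut.
Start: joints at [1.117, 0.477, 0.022, 1.555, -0.011, 1.109, -0.083], TCP at [0.229, -0.635, 0.245] pointing down, gripper open.
Joint ranges: [-2.96, 2.96], [-0.34, 2.1], [-1.41, 1.46], [0.24, 2.44], [-1.37, 4.51], [0.17, 1.92], [-2.96, 2.96]. Speed limits (rad/s): [2.39, 2.39, 3.14, 3.14, 3.14, 3.14, 3.14].

INTERFACE

Orientations are given as a rotation vector (axis times angle).
In Python, from bench import readout, optics, sign_off gives the robot as it stands.
- The arm moves only by the tool move_arm, never from a script. Its argument "deltas" is a list of rows, each a list of 3 entries, a list of its own where there are three numbers: the finger opening in cm, from 0 to 8.54, then the shift along the tool's x, y, z in cm, then the turn, a rotation vector about the tool's x, y, z in degrees. In form: [[fingers, [tx, ty, tz], [wx, wy, wz]], ...]. A call has 1 to 5 rows; each row shifts and turns the commanded pose from where the row before left it, along the tool's axes as they then stand; what a row does not reach is not made up. A row lasts 1/8 s, in which the tool goes at most 62.5 mm and 10.7 degrees, less where a joint would pass 70% of its speed; a pose out of reach is approached as far as the arm can. A call is refused whole if a number of a shift passes 6.25 or a number of a turn 10.7, either way. A call with a gripper value outside its range is refused whole. The fingers move at their own pace and stop on an object; "force" is the grip in N (left out, the last holds). Time passes only in rows, so rows that do not move let the fingers close. It gives the time, the measured TCP pose, the force, the opening and the grip force at its end, in the units of the state.
- readout.observe(): the state, without advancing time (a new reading comes with each control period).
- optics.capture(name): name is "scene" or "top" or "wrist"; returns a dict with "color" (384x512x3 uint8, red, green, blue), "range_z" (384x512 float32, m along the optical axis (not along the pixel's ray), 0 where there is no reading), "fov_y" (degrees; the focal length in pixels is half the picture's height over the tangent of half this angle, whatever the lens; pixels are square), "cx", "cy" (the principal point, pixels), "rvec" (rotation vector, rad) and "tvec" (3), from world to camera coordinates, as OpenCV has them; the wrist camera has in their place "mount" (4x4, takes a point from camera to tool coordinates, whose origin is the TCP and whose axes are the flange's). Camera axes: x right, y down, z forward; pixel columns grow to the right and rows downward; lengths in m; the calibration is good to about 2 mm. A picture is of the moment at which its call begins: read the wrist's pose just before it.
- sign_off(): hands the job in; it is judged then, once.
The state is a dict: "time": time; "joint_positions": joint angles; "joint_vel": joint speeds; "joint_torque": joint torques, N m; "ee_pos": TCP position; "ee_rot": TCP orientation; "contact_force": force on the tool from outside, world axes, zero at the start; "ft_torque": the same for the moment, N m; "gripper_width": finger opening in m; "gripper_force": force on a finger pad.
Only numpy, scipy, OpenCV 4.12 (cv2) and the standard library are available. Lean on these libraries where they do the work, as an engineer would, in place of code of your own. Each camera call takes 0.05 s, during which the arm holds its last target. There are 200 camera calls.

TASK

Take the slicing disc from the chopping board and fit it on the food processor's drive spindle: turn it lightly, without forcing it down, until its square socket finds the square drive and it drops fully home. Then flick it round with a fingertip and take the hand away, so that it shows it runs on freely by itself for about half a second or longer. Leave it home and standing still, and everything else where it was.

Things in the scene. Friction and masses are not known exactly. Their poses are not given: they have to be found in the camera images.
- disc: Slicing disc, 0.22 kg, loose, lying flat and right way up on one end of the chopping board. Round steel plate 153 mm across, 3 mm thick, with two low raised blades (to 11 mm above the underside) along its own +y and -y; in its middle a round grey hub 39 mm across and 36 mm high that carries a wing grip. Origin: centre of the underside, on the axis; z up.
- wing_grip (a point): Middle of the disc's wing grip, 47 mm above the underside, on the axis: a straight bar on top of the hub, 66 mm long (along the disc's x), 14 mm wide (along its y), 22 mm tall, its top 58 mm above the underside. Its axes are the disc's. Once the disc is home, a fingertip that pushes the bar's end sideways at 0.1 m/s or more sets it running; it then coasts for about a second.
- socket (a point): Mouth of the hub's socket in the disc's underside (same point and axes as the disc). Square socket 19.5 mm wide and 10 mm deep, its sides along the disc's x and y; above it a bore 11.2 mm wide up to 34.5 mm above the underside.
- processor: Food processor, fixed to the table: white motor base 222 x 204 x 73 mm with a dial on its front (its own -x); on it an open clear bowl, with a drive spindle in its middle. Origin: on the spindle's axis, at table height; z up. The spindle turns about the vertical, either way, with a drag of 0.012 N m and an inertia of 0.002 kg m2.
- bowl_rim (a point): Centre of the mouth of the clear bowl, 165 mm above the table. The rim is 182 mm across outside and 168 mm inside; the disc sits inside it. A grey handle stands out from the bowl towards the processor's own +x +y, below the rim.
- pilot_tip (a point): Tip of the round pilot pin on top of the spindle, 183 mm above the table: 10 mm thick, slightly pointed, 24 mm long. It enters the disc's bore and guides it before the square meets.
- drive_top (a point): Top of the spindle's steel square drive, 159 mm above the table, 18 mm wide, 9 mm tall. It may stand at any angle (not reported by this point; 4 angles fit). Unless lined up within about 0.08 rad the disc stands on it 9 mm too high. Pressing harder than about 8 N drags the spindle round with the disc so that they never line up; over 30 N before it has dropped is forcing it.
- seat (a point): Centre of the top of the spindle's round shoulder (40 mm across), 150 mm above the table, on the spindle's axis; it does not turn with the spindle. The disc is home when its origin is here, the underside resting on the shoulder.
- board: Wooden chopping board 280 x 170 x 22 mm lying loose on the table, its length along its own y; origin at the centre of the underside. The disc lies about 50 mm from its middle on its -y end.
- lemon: A lemon, 78 x 55 x 56 mm, on the other end of the board; origin at its underside. Leave it.
- garlic: Garlic bulb 60 mm across on the table, between processor and board, origin at the underside. Leave it.
- spice_jar: Spice jar with a black cap, 40 mm across, 105 mm tall, standing between processor and board, origin at the underside. Leave it.
- mug_2: Large two-tone mug, 90 x 122 x 105 mm, standing behind; origin at the underside. Leave it.
- jar_3: Glass jar with a white lid, 64 mm across, 87 mm tall, standing behind; origin at the underside. Leave it.

How it is judged:
By the outcome, as a careful person would: the job done as asked, in the order asked, and still so for the second after the job is handed in, with the robot touching nothing.
It also fails if it takes over 72 s, if anything falls off the work surface, if the arm or the gripper's body presses on something with over 40 N, if the wrist force passes 120 N, or if a joint passes its speed limit or range.

## Working session

There is one attempt and no reset: what is moved stays moved. The work goes in short steps, Python scripts to look and compute and a tool call to move; the robot and the scene stay as the last step left them, time stands still between calls to the robot, and variables do not carry over. Pictures are saved under pics/ and viewed, at most 10 in all, crops included, and the job is handed in when it is done.

Besides the shell and the picture viewer there is one more tool, called after "Call:" as a command line: name --argument value ..., lists and objects as JSON in quotes. move_arm: Moves the arm, as the interface text tells. Its arguments: {"type":"object","properties":{"deltas":{"type":"array"},"force":{"type":"number"}},"required":["deltas"]}

```bash
mkdir -p pics; cat > h.py <<'E'
import numpy as np, cv2
from scipy.spatial.transform import Rotation as R
from bench import readout, optics
def cloud(name):
    s=readout.observe(); c=optics.capture(name)
    z=c["range_z"]; h,w=z.shape; f=h/2/np.tan(np.radians(c["fov_y"])/2)
    v,u=np.mgrid[:h,:w]
    p=np.stack([(u-c["cx"])/f*z,(v-c["cy"])/f*z,z],-1)
    if "mount" in c:
        m=np.array(c["mount"]); p=p@m[:3,:3].T+m[:3,3]
        p=p@R.from_rotvec(s["ee_rot"]).as_matrix().T+s["ee_pos"]
    else:
        Rm=R.from_rotvec(np.ravel(c["rvec"])).as_matrix(); p=(p-np.ravel(c["tvec"]))@Rm
    p[z==0]=np.nan
    return c["color"],p
def save(n,im): cv2.imwrite("pics/"+n,cv2.cvtColor(im,cv2.COLOR_RGB2BGR))
E
python3 - <<'E'
from h import *
a=[]
for n in("scene","top"):
    c,p=cloud(n); np.savez(n,c=c,p=p); a.append(c)
save("a.png",cv2.resize(np.hstack(a),(800,300)));save("top.png",a[1])
s=readout.observe();print(s)
print(R.from_rotvec(s["ee_rot"]).as_matrix().round(3))
E
```

```text
{'time': 0.1, 'joint_positions': array([ 1.11689136,  0.47773362,  0.02234411,  1.55633887, -0.01153265,
        1.10928709, -0.08311801]), 'joint_vel': array([-3.31457026e-03, -5.92685481e-04, -9.57032770e-05, -2.29281386e-03,
       -4.16576150e-04,  9.33246106e-04,  2.10492823e-03]), 'joint_torque': array([ 3.63999534e-03, -5.97761607e+01,  1.61357805e+00, -2.81953704e+01,
        1.28449628e-02,  5.10690981e-03,  1.02403408e-06]), 'ee_pos': array([ 0.22862338, -0.63456939,  0.24441787]), 'ee_rot': array([-3.09318091e+00, -5.40190841e-01,  5.82786013e-04]), 'contact_force': array([-0.9205483 , -0.43653762,  0.27695859]), 'ft_torque': array([0.01382858, 0.0199875 , 0.00589633]), 'gripper_force': 0.0, 'gripper_width': 0.08537816401851091}
[[ 0.941  0.339 -0.001]
 [ 0.339 -0.941  0.002]
 [-0.    -0.002 -1.   ]]
```

View pics/a.png

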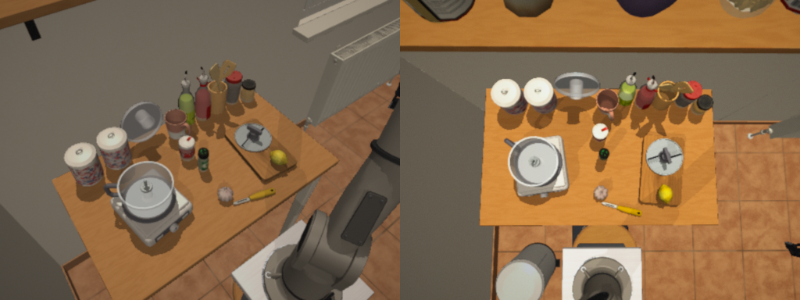

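View pics/top.png

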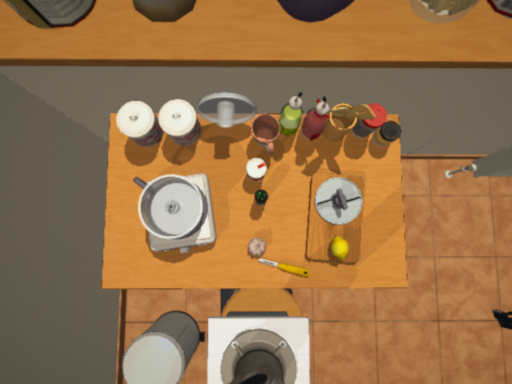

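The top view shows the disc at about (339,200) with its dark grip, and the bowl and spindle at about (172,207). The spice jar is at (261,197) and the garlic at (257,246). Next I'll measure these from depth.

```bash
python3 - <<'E'
from h import *
d=np.load("top.npz");c,p=d["c"],d["p"]
def show(n,sl):
    q=p[sl].reshape(-1,3);print(n,np.nanmin(q,0).round(3),np.nanmax(q,0).round(3));return q
q=show("disc",np.s_[172:228,312:366])
for nm in("top","scene"):
    d2=np.load(nm+".npz");P=d2["p"].reshape(-1,3)
    near=np.nan_to_num(P,nan=9)
    i=(abs(near[:,0]-np.nanmedian(q[:,0]))<.1)&(abs(near[:,1]-np.nanmedian(q[:,1]))<.1)
    g=near[i&(near[:,2]>.068)&(near[:,2]<.086)];pl=near[i&(near[:,2]>.0235)&(near[:,2]<.028)]
    for k in(g,pl):
        if len(k)>2:
            r=cv2.minAreaRect(k[:,:2].astype(np.float32)*1000);cc=cv2.minEnclosingCircle(k[:,:2].astype(np.float32)*1000);print(nm,len(k),r,cc,np.median(k[:,2]),k.max(0))
    # processor
    b=near[(near[:,2]>.155)&(near[:,2]<.175)&(near[:,1]>.1)&(near[:,1]<.5)&(near[:,0]>.35)&(near[:,0]<.75)]
    if len(b): print("rim",len(b),cv2.minEnclosingCircle(b[:,:2].astype(np.float32)*1000),np.median(b[:,2]))
    print("pix",p[207,172],p[186,172],p[207,140])
for v in range(198,217,2): print([f"{x:.3f}" for x in p[v,160:186:2,2]])
print(p[208,160:186:4].round(3))
for n,(u,v) in dict(jar=(261,196),garlic=(257,246),mug=(265,130),jar3=(257,168)).items(): print(n,p[v,u].round(3))
E
```

```text
disc [ 0.434 -0.357 -0.005] [ 0.617 -0.172  0.086]
top 110 ((520.6587524414062, -256.2994384765625), (65.08486938476562, 15.528388977050781), 16.817094802856445) ((521.4227294921875, -258.8272705078125), 32.543392181396484) 0.07978173047769044 [ 0.55250492 -0.24102468  0.08473053]
top 1140 ((509.7860107421875, -249.28392028808594), (167.02981567382812, 193.7378692626953), 84.48177337646484) ((508.10064697265625, -246.40029907226562), 121.55949401855469) 0.025466662896585147 [ 0.60887228 -0.15891704  0.02799043]
rim 660 ((580.9479370117188, 199.32260131835938), 193.42584228515625) 0.16419729955175583
pix [0.48719039 0.24579436 0.15807854] [0.55786039 0.26501027 0.0806722 ] [0.48696427 0.33467436 0.1612688 ]
scene 105 ((517.5859985351562, -258.9613952636719), (63.21270751953125, 19.552513122558594), 24.04366683959961) ((516.4874267578125, -256.4379577636719), 31.633594512939453) 0.07763088506557905 [ 0.54736565 -0.24331939  0.08482955]
scene 807 ((508.3554382324219, -250.21591186523438), (170.06150817871094, 187.28173828125), 85.3864974975586) ((509.15972900390625, -245.7756805419922),
[... 1008 characters left out ...]
', '0.152', '0.153', '0.150', '0.149', '0.147', '0.146', '0.111', '0.092', '0.088', '0.081']
['0.082', '0.085', '0.083', '0.082', '0.151', '0.149', '0.149', '0.151', '0.108', '0.097', '0.088', '0.083', '0.078']
['0.083', '0.083', '0.086', '0.081', '0.081', '0.081', '0.087', '0.091', '0.090', '0.089', '0.080', '0.080', '0.081']
['0.079', '0.081', '0.084', '0.079', '0.081', '0.081', '0.083', '0.083', '0.082', '0.086', '0.085', '0.082', '0.083']
[[0.49  0.298 0.085]
 [0.49  0.287 0.081]
 [0.484 0.257 0.159]
 [0.484 0.246 0.158]
 [0.485 0.236 0.15 ]
 [0.489 0.235 0.1  ]
 [0.49  0.226 0.084]]
jar [ 0.525 -0.007  0.103]
garlic [0.375 0.004 0.051]
mug [ 0.758 -0.024  0.005]
jar3 [0.612 0.005 0.092]
```

Call:
move_arm --deltas '[[8.5, [3.5, -2.2, 0], [0, 0, 0]], [8.5, [4, -2.5, 0], [0, 0, 0]], [8.5, [4, -2.6, 0], [0, 0, 0]], [8.5, [4, -2.6, 0], [0, 0, 0]], [8.5, [4, -2.6, 0], [0, 0, 0]]]'

```text
time: 0.72
ee_pos: [0.3705, -0.4498, 0.245]
ee_rot: [-3.094, -0.54, 0.001]
contact_force: [-0.2, -1.6, 0.4]
gripper_width: 0.0849
gripper_force: 0.0
```

Call:
move_arm --deltas '[[8.5, [4, -2.6, 0], [0, 0, 0]], [8.5, [4, -2.6, 0], [0, 0, 0]], [8.5, [4, -2.6, 0], [0, 0, 0]], [8.5, [4, -2.6, 0], [0, 0, 0]], [8.5, [0, 0, 0], [0, 0, 0]]]'

```text
time: 1.35
ee_pos: [0.4878, -0.2947, 0.2451]
ee_rot: [-3.091, -0.552, -0.002]
contact_force: [-0.2, -0.7, 1.3]
gripper_width: 0.0849
gripper_force: 0.0
```

```bash
cat > disc.py <<'E'
from h import *
s=readout.observe();c,p=cloud("wrist");M=R.from_rotvec(s["ee_rot"]).as_matrix()
save("w1.png",c);print(s["ee_pos"],np.degrees(np.arctan2(M[1,1],M[0,1])),s["contact_force"])
q=np.nan_to_num(p.reshape(-1,3),nan=9)
i=np.hypot(q[:,0]-.52,q[:,1]+.257)<.1
for lo,hi in((.076,.086),(.055,.061),(.0235,.028)):
    k=q[i&(q[:,2]>lo)&(q[:,2]<hi)]
    if len(k)>5:print(lo,len(k),np.median(k[:,2]),cv2.minAreaRect(k[:,:2].astype(np.float32)*1000),k[:,:2].mean(0))
E
python3 disc.py
```

```text
[ 0.48783949 -0.29473382  0.2450709 ] -69.74298230374114 [-0.15673955 -0.69020464  1.31151934]
0.076 1150 0.08033959545165152 ((521.3244018554688, -259.14892578125), (65.97344970703125, 14.45084285736084), 17.489765167236328) [ 0.52286972 -0.25875549]
0.055 512 0.05889227780408146 ((521.0094604492188, -259.0289306640625), (31.884428024291992, 35.17519760131836), 20.541109085083008) [ 0.52199495 -0.2601867 ]
0.0235 12733 0.02593937737033883 ((525.2195434570312, -253.74026489257812), (166.75640869140625, 158.7251739501953), 84.60694122314453) [ 0.52690262 -0.25677988]
```

View pics/w1.png

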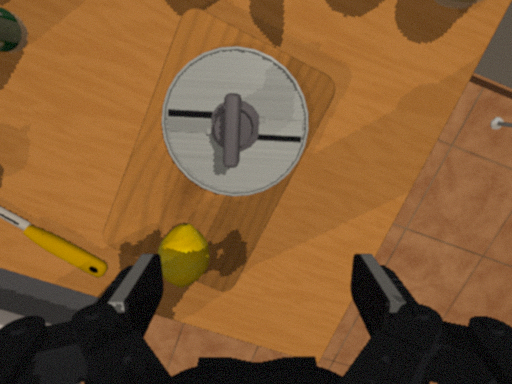

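The wrist view shows the disc at (235,120) with its bar at (232,130). It measures as centre (0.521, -0.259), bar yaw 17.5°, top at 0.080, which matches 22+58 mm. I'll grasp it there.

Call:
move_arm --deltas '[[6, [2.19, -1.1, 0], [0, 0, 0]], [6, [2.19, -1.09, 0], [0, 0, 2.75]], [6, [0, 0, 5], [0, 0, 0]], [6, [0, 0, 5], [0, 0, 0]], [6, [0, 0, 3], [0, 0, 0]]]'

```text
time: 2.02
ee_pos: [0.5165, -0.2652, 0.1126]
ee_rot: [-3.107, -0.462, 0.006]
contact_force: [0.7, 0.3, -1.0]
gripper_width: 0.0598
gripper_force: 0.0
```

Call:
move_arm --deltas '[[5, [0, 0, 0], [0, 0, 0]], [5, [0, 0, 0], [0, 0, 0]]]'

```text
time: 2.28
ee_pos: [0.5193, -0.2651, 0.1165]
ee_rot: [3.106, 0.464, 0.002]
contact_force: [-0.3, 0.1, 1.1]
gripper_width: 0.0499
gripper_force: 0.0
```

```bash
cat > st.py <<'E'
from h import *
s=readout.observe();M=R.from_rotvec(s["ee_rot"]).as_matrix()
print(s["time"],s["ee_pos"].round(4),"yaw_y",np.degrees(np.arctan2(M[1,1],M[0,1])).round(2),"z",M[:,2].round(4),s["contact_force"].round(2),s["ft_torque"].round(3),s["gripper_width"],s["joint_positions"].round(2))
E
python3 st.py
```

```text
2.275 [ 0.5193 -0.2651  0.1165] yaw_y -73.02 z [ 0.0013 -0.001  -1.    ] [-0.27  0.08  1.06] [-0.052 -0.03  -0.031] 0.04990790851760401 [ 0.47  0.48 -0.14  1.88  0.09  0.78 -0.99]
```

Call:
move_arm --deltas '[[5, [0.37, -0.52, 0], [0, 0, -0.5]], [5, [0, 0, 1.5], [0, 0, 0]], [5, [0, 0, 1.5], [0, 0, 0]], [5, [0, 0, 1.3], [0, 0, 0]], [5, [0, 0, 0], [0, 0, 0]]]'

```text
time: 2.9
ee_pos: [0.5199, -0.2574, 0.0706]
ee_rot: [-3.103, -0.479, 0.004]
contact_force: [0.3, 0.5, 0.0]
gripper_width: 0.0501
gripper_force: 0.0
```

```bash
python3 st.py
```

```text
2.9 [ 0.5199 -0.2574  0.0706] yaw_y -72.44 z [-0.0029  0.0011 -1.    ] [0.32 0.54 0.03] [-0.036 -0.009 -0.   ] 0.050088249548783555 [ 0.46  0.55 -0.14  1.91  0.11  0.7  -1.01]
```

Call:
move_arm --deltas '[[5, [0.08, 0.18, -0.15], [0, 0, 0]], [5, [0, 0, 0], [0, 0, 0]], [5, [0, 0, 0], [0, 0, 0]]]'

```text
time: 3.28
ee_pos: [0.5226, -0.2594, 0.0743]
ee_rot: [3.104, 0.479, 0.001]
contact_force: [-0.1, -0.1, -0.9]
gripper_width: 0.05
gripper_force: 0.0
```

```bash
python3 st.py
```

```text
3.275 [ 0.5226 -0.2594  0.0743] yaw_y -72.44 z [ 8.e-04 -4.e-04 -1.e+00] [-0.14 -0.1  -0.89] [-0.039 -0.012 -0.048] 0.04996050364015884 [ 0.46  0.54 -0.14  1.9   0.11  0.7  -1.01]
```

Call:
move_arm --deltas '[[2, [-0.12, 0, 0.05], [0, 0, 0]], [1, [0, 0, 0], [0, 0, 0]], [1, [0, 0, 0], [0, 0, 0]], [1, [0, 0, 0], [0, 0, 0]], [1, [0, 0, 0], [0, 0, 0]]]' --force 40

```text
time: 3.9
ee_pos: [0.5211, -0.2597, 0.0734]
ee_rot: [3.105, 0.48, -0.0]
contact_force: [-0.9, -0.5, 3.4]
gripper_width: 0.0134
gripper_force: 39.8
```

```bash
python3 st.py; python3 - <<'E'
from h import *
from scipy.optimize import least_squares
for nm in("top","scene"):
    P=np.nan_to_num(np.load(nm+".npz")["p"].reshape(-1,3),nan=9)
    r=np.hypot(P[:,0]-.487,P[:,1]-.25)
    b=P[(abs(P[:,2]-.1645)<.004)&(r>.07)&(r<.105)]
    for w,ins in(("in",0),):
        f=least_squares(lambda t:np.hypot(b[:,0]-t[0],b[:,1]-t[1])-t[2],[.487,.25,.087],loss="soft_l1",f_scale=.003);print(nm,len(b),f.x)
    k=P[(abs(P[:,2]-.150)<.003)&(r<.04)];e=P[(P[:,2]>.165)&(r<.03)]
    print("shoulder",len(k),cv2.minEnclosingCircle(k[:,:2].astype(np.float32)*1000),"pin",e.mean(0),e[:,2].max(),len(e))
E
```

```text
3.9 [ 0.5211 -0.2597  0.0734] yaw_y -72.44 z [ 0.e+00 -1.e-04 -1.e+00] [-0.85 -0.46  3.37] [-0.004  0.227 -0.047] 0.013444049077840527 [ 0.46  0.54 -0.14  1.91  0.11  0.7  -1.01]
top 481 [0.49092247 0.25043038 0.08712511]
shoulder 99 ((490.8949890136719, 250.91847229003906), 19.8649845123291) pin [0.49010971 0.24971279 0.17706554] 0.18415602669039832 15
scene 597 [0.48783007 0.24927484 0.08736912]
shoulder 101 ((488.1579284667969, 248.6142120361328), 20.31766700744629) pin [0.48650497 0.24999442 0.17611603] 0.1846893083491823 22
```

Call:
move_arm --deltas '[[1, [0, 0, -1], [0, 0, 0]], [1, [0, 0, -4], [0, 0, 0]], [1, [0, 0, -5], [0, 0, 0]], [1, [0, 0, -5], [0, 0, 0]], [1, [0, 0, -4.5], [0, 0, 0]]]'

```text
time: 4.53
ee_pos: [0.5209, -0.2595, 0.2705]
ee_rot: [3.104, 0.48, 0.001]
contact_force: [0.2, 0.2, -1.5]
gripper_width: 0.0131
gripper_force: 39.3
```

```bash
python3 st.py; cat > plan.py <<'E'
import sys
from h import *
# target x y z yaw_y n
t=list(map(float,sys.argv[1:5]));n=int(sys.argv[5])
s=readout.observe();M=R.from_rotvec(s["ee_rot"]).as_matrix();y0=np.degrees(np.arctan2(M[1,1],M[0,1]))
dy=(t[3]-y0+180)%360-180;d=(np.array(t[:3])-s["ee_pos"])/n*100
for i in range(n):
    a=np.radians(y0+dy*i/n);ty=np.array([np.cos(a),np.sin(a),0]);tx=np.array([-ty[1],ty[0],0])
    print([1,[round(float(d@tx),2),round(float(d@ty),2),round(float(-d[2]),2)],[0,0,round(float(-dy/n),2)]])
E
python3 plan.py .49 .12 .27 0 9
```

```text
4.525 [ 0.5209 -0.2595  0.2705] yaw_y -72.43 z [ 7.e-04 -2.e-04 -1.e+00] [ 0.2   0.16 -1.51] [-0.032 -0.025 -0.002] 0.013104474112482944 [ 0.48  0.31 -0.16  1.75  0.05  1.09 -0.96]
[1, [0.95, -4.12, 0.01], [0, 0, -8.05]]
[1, [1.51, -3.95, 0.01], [0, 0, -8.05]]
[1, [2.05, -3.7, 0.01], [0, 0, -8.05]]
[1, [2.55, -3.38, 0.01], [0, 0, -8.05]]
[1, [3.0, -2.99, 0.01], [0, 0, -8.05]]
[1, [3.39, -2.54, 0.01], [0, 0, -8.05]]
[1, [3.71, -2.04, 0.01], [0, 0, -8.05]]
[1, [3.96, -1.5, 0.01], [0, 0, -8.05]]
[1, [4.13, -0.93, 0.01], [0, 0, -8.05]]
```

Call:
move_arm --deltas '[[1, [0.95, -4.1, 0], [0, 0, -8]], [1, [1.5, -3.95, 0], [0, 0, -8]], [1, [2.05, -3.7, 0], [0, 0, -8]], [1, [2.55, -3.4, 0], [0, 0, -8]], [1, [3.0, -3.0, 0], [0, 0, -8]]]'

```text
time: 5.15
ee_pos: [0.5035, -0.0474, 0.2686]
ee_rot: [2.75, 1.519, 0.0]
contact_force: [0.2, 1.5, -2.2]
gripper_width: 0.0133
gripper_force: 39.3
```

Call:
move_arm --deltas '[[1, [3.4, -2.5, 0], [0, 0, -8]], [1, [3.7, -2.0, 0], [0, 0, -8]], [1, [3.95, -1.5, 0], [0, 0, -8]], [1, [4.1, -0.9, 0], [0, 0, -8.4]], [1, [0, 0, 0], [0, 0, 0]]]'

```text
time: 5.78
ee_pos: [0.4913, 0.1233, 0.2688]
ee_rot: [-2.213, -2.228, -0.002]
contact_force: [-0.8, -0.7, -1.6]
gripper_width: 0.0132
gripper_force: 39.4
```

```bash
python3 st.py; python3 - <<'E'
from h import *
from scipy.optimize import least_squares
s=readout.observe()
c,P0=cloud("wrist");save("w2.png",c);np.savez("w2",c=c,p=P0)
c2,q=cloud("top");print("TCP",s["ee_pos"])
P=np.nan_to_num(P0.reshape(-1,3),nan=9)
r=np.hypot(P[:,0]-.489,P[:,1]-.25)
b=P[(abs(P[:,2]-.1645)<.003)&(r>.07)&(r<.105)]
f=least_squares(lambda t:np.hypot(b[:,0]-t[0],b[:,1]-t[1])-t[2],[.487,.25,.087],loss="soft_l1",f_scale=.003);print(len(b),f.x)
k=P[(abs(P[:,2]-.150)<.0025)&(r<.04)]
if len(k)>3:print("shoulder",len(k),cv2.minEnclosingCircle(k[:,:2].astype(np.float32)*1000))
k=P[(abs(P[:,2]-.159)<.002)&(r<.02)]
if len(k)>3:print("square",len(k),cv2.minAreaRect(k[:,:2].astype(np.float32)*1000))
e=P[(P[:,2]>.165)&(r<.03)];
if len(e):print("pin",e.mean(0),e[:,2].max(),len(e))
E
```

```text
5.775 [0.4913 0.1233 0.2688] yaw_y 0.39 z [ 3.0e-04  1.7e-03 -1.0e+00] [-0.83 -0.71 -1.6 ] [-0.013 -0.038  0.024] 0.013190610570033182 [ 0.13  0.22 -0.57  1.89  0.14  1.06 -0.49]
TCP [0.49128942 0.12325058 0.26881838]
3042 [0.4914033  0.2484354  0.08649419]
shoulder 1485 ((491.4312438964844, 248.7289581298828), 19.907419204711914)
square 482 ((491.46771240234375, 248.7638397216797), (18.277420043945312, 18.02779769897461), 74.7027816772461)
pin [0.49144285 0.2467111  0.17940527] 0.185413625706911 267
```

View pics/w2.png

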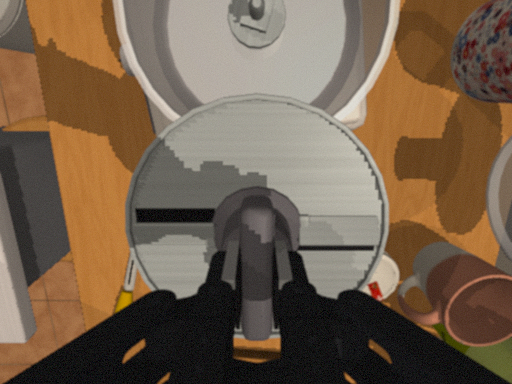

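The wrist view shows the held disc around (257,225), level in the grip, and the spindle pin at about (257,5) with its square visible. The spindle measures as (0.4914, 0.2487) with the square at -15.3° (mod 90). Next I'll measure the disc in the hand.

```bash
python3 - <<'E'
from h import *
from scipy.optimize import least_squares
P=np.nan_to_num(np.load("w2.npz")["p"].reshape(-1,3),nan=9)
T=np.array([.4913,.1233,.2688])
r=np.hypot(P[:,0]-T[0],P[:,1]-T[1])
k=P[(P[:,2]>.21)&(P[:,2]<.228)&(r<.09)&(r>.03)]
m=np.c_[k[:,:2]-T[:2],np.ones(len(k))];co=np.linalg.lstsq(m,k[:,2],rcond=None)[0];print(len(k),"plane",co,"-> plate top below TCP",T[2]-co[2])
h=cv2.convexHull((k[:,:2]-T[:2]).astype(np.float32))[:,0]
f=least_squares(lambda t:np.hypot(h[:,0]-t[0],h[:,1]-t[1])-t[2],[0,0,.0765],loss="soft_l1",f_scale=.001);print(f.x)
b=P[(P[:,2]>.262)&(P[:,2]<.28)&(r<.04)];print(len(b))
E
python3 plan.py .4914 .2487 .27 -15.3 4
```

```text
33065 plane [ 0.00265322 -0.00322171  0.22200904] -> plate top below TCP 0.0467909585556239
[ 0.00097557 -0.00114143  0.0762116 ]
5667
[1, [3.24, -0.02, -0.04], [0, 0, 3.81]]
[1, [3.23, -0.23, -0.04], [0, 0, 3.81]]
[1, [3.21, -0.45, -0.04], [0, 0, 3.81]]
[1, [3.17, -0.66, -0.04], [0, 0, 3.81]]
```

Call:
move_arm --deltas '[[1, [3.2, 0, 0], [0, 0, 3.8]], [1, [3.2, -0.3, 0], [0, 0, 3.8]], [1, [3.3, -0.5, 0], [0, 0, 3.8]], [1, [3.2, -0.7, 0], [0, 0, 4.2]], [1, [0, 0, 0.5], [0, 0, 0]]]'

```text
time: 6.5
ee_pos: [0.4903, 0.2512, 0.2636]
ee_rot: [-2.502, -1.899, -0.002]
contact_force: [-0.0, -0.3, -2.8]
gripper_width: 0.0132
gripper_force: 39.3
```

Call:
move_arm --deltas '[[1, [0, 0, 0], [0, 0, 0]], [1, [0, 0, 0], [0, 0, 0]]]'

```text
time: 6.75
ee_pos: [0.4909, 0.2477, 0.2632]
ee_rot: [2.505, 1.895, -0.001]
contact_force: [0.6, -0.7, -1.8]
gripper_width: 0.0134
gripper_force: 39.3
```

```bash
python3 st.py;python3 plan.py .4907 .25 .245 -15.3 1
```

```text
6.75 [0.4909 0.2477 0.2632] yaw_y -15.78 z [-1.0e-04 -1.1e-03 -1.0e+00] [ 0.59 -0.68 -1.78] [-0.039  0.031  0.029] 0.013358589869896275 [-0.11  0.31 -0.57  1.81  0.19  1.08 -1.03]
[1, [0.22, -0.08, 1.82], [0, 0, -0.48]]
```

Call:
move_arm --deltas '[[1, [0.22, -0.08, 1], [0, 0, -0.5]], [1, [0, 0, 0.8], [0, 0, 0]], [1, [0, 0, 0], [0, 0, 0]], [1, [0, 0, 0], [0, 0, 0]]]'

```text
time: 7.25
ee_pos: [0.4902, 0.2519, 0.2453]
ee_rot: [-2.495, -1.909, 0.0]
contact_force: [-0.3, 0.2, -1.3]
gripper_width: 0.0134
gripper_force: 39.3
```

```bash
python3 st.py;python3 plan.py .4907 .25 .245 -15.3 1
```

```text
7.25 [0.4902 0.2519 0.2453] yaw_y -15.14 z [-1.e-04  0.e+00 -1.e+00] [-0.33  0.24 -1.34] [-0.041 -0.035  0.026] 0.013446408884738118 [-0.12  0.33 -0.57  1.82  0.2   1.05 -1.04]
[1, [-0.17, 0.1, 0.03], [0, 0, 0.16]]
```

Call:
move_arm --deltas '[[1, [-0.1, 0.06, 0], [0, 0, 0]], [1, [0, 0, 0], [0, 0, 0]], [1, [0, 0, 0], [0, 0, 0]]]'

```text
time: 7.62
ee_pos: [0.4905, 0.2508, 0.2454]
ee_rot: [2.495, 1.909, 0.0]
contact_force: [-0.4, 0.2, -1.7]
gripper_width: 0.0133
gripper_force: 39.3
```

```bash
python3 st.py;python3 plan.py .4907 .25 .245 -15.3 1
```

```text
7.625 [0.4905 0.2508 0.2454] yaw_y -15.14 z [ 2.e-04  1.e-04 -1.e+00] [-0.45  0.16 -1.69] [ 0.031 -0.038 -0.037] 0.013317636206005158 [-0.12  0.33 -0.57  1.82  0.2   1.05 -1.03]
[1, [-0.07, 0.04, 0.04], [0, 0, 0.16]]
```

Call:
move_arm --deltas '[[1, [-0.07, 0.04, 0.5], [0, 0, 0]], [1, [0, 0, 0.5], [0, 0, 0]], [1, [0, 0, 0.3], [0, 0, 0]], [1, [0, 0, 0.2], [0, 0, 0]], [1, [0, 0, 0], [0, 0, 0]]]'

```text
time: 8.25
ee_pos: [0.4906, 0.25, 0.2301]
ee_rot: [-2.495, -1.91, 0.0]
contact_force: [0.3, -0.7, -1.3]
gripper_width: 0.0131
gripper_force: 39.3
```

```bash
python3 st.py
```

```text
8.25 [0.4906 0.25   0.2301] yaw_y -15.13 z [-3.e-04 -1.e-04 -1.e+00] [ 0.31 -0.68 -1.31] [ 0.004 -0.029  0.027] 0.013077891405766408 [-0.12  0.34 -0.57  1.84  0.21  1.02 -1.04]
```

Call:
move_arm --deltas '[[1, [0, 0, 0.3], [0, 0, 0]], [1, [0, 0, 0.3], [0, 0, 0]], [1, [0, 0, 0.2], [0, 0, 0]], [1, [0, 0, 0.2], [0, 0, 0]], [1, [0, 0, 0], [0, 0, 0]]]'

```text
time: 8.88
ee_pos: [0.4906, 0.25, 0.2201]
ee_rot: [-2.495, -1.909, 0.0]
contact_force: [0.6, 0.3, -2.6]
gripper_width: 0.013
gripper_force: 39.3
```

```bash
python3 st.py
```

```text
8.875 [0.4906 0.25   0.2201] yaw_y -15.14 z [-3.e-04 -2.e-04 -1.e+00] [ 0.6   0.27 -2.57] [ 0.006 -0.02   0.032] 0.01301053863728134 [-0.13  0.36 -0.57  1.85  0.22  1.   -1.05]
```

Call:
move_arm --deltas '[[1, [0, 0, 0.5], [0, 0, 0]], [1, [0, 0, 0.3], [0, 0, 0]], [1, [0, 0, 0.2], [0, 0, 0]], [1, [0, 0, 0.1], [0, 0, 0]], [1, [0, 0, 0], [0, 0, 0]]]'

```text
time: 9.5
ee_pos: [0.4907, 0.25, 0.2093]
ee_rot: [2.495, 1.909, 0.0]
contact_force: [0.1, -0.4, -1.6]
gripper_width: 0.0131
gripper_force: 39.3
```

```bash
python3 st.py
```

```text
9.5 [0.4907 0.25   0.2093] yaw_y -15.14 z [ 0.  0. -1.] [ 0.14 -0.45 -1.57] [ 0.041 -0.018  0.024] 0.013118267849279656 [-0.13  0.37 -0.56  1.86  0.23  0.98 -1.06]
```

Call:
move_arm --deltas '[[1, [0, 0, 0.15], [0, 0, 0]], [1, [0, 0, 0.1], [0, 0, 0]], [1, [0, 0, 0], [0, 0, 0]]]'

```text
time: 9.88
ee_pos: [0.4906, 0.25, 0.2067]
ee_rot: [2.495, 1.909, -0.0]
contact_force: [-0.1, -0.1, -1.7]
gripper_width: 0.013
gripper_force: 39.3
```

```bash
python3 st.py
```

```text
9.875 [0.4906 0.25   0.2067] yaw_y -15.14 z [-1.e-04 -1.e-04 -1.e+00] [-0.13 -0.07 -1.71] [0.069 0.013 0.018] 0.012989183028497824 [-0.13  0.37 -0.56  1.86  0.24  0.97 -1.06]
```

Below the height of the drive top and no load: it is engaging. Continuing gently down to the shoulder.

Call:
move_arm --deltas '[[1, [0, 0, 0.2], [0, 0, 0]], [1, [0, 0, 0.1], [0, 0, 0]], [1, [0, 0, 0.1], [0, 0, 0]], [1, [0, 0, 0], [0, 0, 0]]]'

```text
time: 10.38
ee_pos: [0.4906, 0.25, 0.2027]
ee_rot: [-2.495, -1.909, 0.0]
contact_force: [0.2, -0.4, -1.4]
gripper_width: 0.0133
gripper_force: 39.3
```

```bash
python3 st.py
```

```text
10.375 [0.4906 0.25   0.2027] yaw_y -15.14 z [-1.e-04 -0.e+00 -1.e+00] [ 0.21 -0.4  -1.36] [-0.036  0.051  0.029] 0.013314757462816658 [-0.13  0.38 -0.56  1.87  0.24  0.96 -1.06]
```

Call:
move_arm --deltas '[[1, [0, 0, 0.1], [0, 0, 0]], [1, [0, 0, 0], [0, 0, 0]], [3, [0, 0, 0], [0, 0, 0]], [5, [0, 0, 0], [0, 0, 0]], [5, [0, 0, 0], [0, 0, 0]]]'

```text
time: 11.0
ee_pos: [0.4908, 0.2501, 0.202]
ee_rot: [2.495, 1.909, 0.001]
contact_force: [1.0, 0.2, -0.2]
gripper_width: 0.0501
gripper_force: 0.0
```

Call:
move_arm --deltas '[[6, [0, 0, -3], [0, 0, 0]], [6, [-1, 0, -5], [0, 0, 0]], [6, [-3, 0, -5], [0, 0, 0]], [6, [-4, 0, 0], [0, 0, 0]], [6, [0, 0, 0], [0, 0, 0]]]'

```text
time: 11.62
ee_pos: [0.4699, 0.1698, 0.3324]
ee_rot: [2.497, 1.902, 0.0]
contact_force: [-0.5, 0.4, -0.9]
gripper_width: 0.0602
gripper_force: 0.0
```

```bash
python3 st.py; cat > chk.py <<'E'
import sys
from h import *
for nm in sys.argv[1:]:
    c,p=cloud(nm);save(nm+str(readout.observe()["time"])+".png",c)
    P=np.nan_to_num(p.reshape(-1,3),nan=9);r=np.hypot(P[:,0]-.4907,P[:,1]-.25)
    g=P[(P[:,2]>.197)&(P[:,2]<.225)&(r<.045)];pl=P[(P[:,2]>.145)&(P[:,2]<.159)&(r<.07)&(r>.03)]
    print(nm,len(g),np.median(g[:,2]) if len(g) else 0,cv2.minAreaRect(g[:,:2].astype(np.float32)*1000) if len(g)>3 else "","plate",len(pl),np.median(pl[:,2]) if len(pl) else 0)
E
python3 chk.py top scene wrist; ls pics
```

```text
11.625 [0.4699 0.1698 0.3324] yaw_y -15.41 z [ 0.0015 -0.0017 -1.    ] [-0.53  0.39 -0.92] [ 0.016 -0.019  0.034] 0.060186243818475 [ 0.04  0.15 -0.56  1.82  0.09  1.19 -0.82]
top 0 0  plate 3 0.15120122530870014
scene 183 0.206059509507752 ((487.5798645019531, 249.2631072998047), (65.4572982788086, 16.95013427734375), 76.41627502441406) plate 1482 0.1528031346458435
wrist 1753 0.20825798731571962 ((491.9620361328125, 248.9070281982422), (65.99285888671875, 14.612147331237793), 74.28889465332031) plate 15494 0.15388985424452725
a.png
scene11.725.png
top.png
top11.675.png
w1.png
w2.png
wrist11.775.png
```

Home: the grip top reads 0.208 (150+58) and the plate top 0.154 (expected 0.153). Next I'll flick the bar's outer end with closed fingertips.

```bash
python3 plan.py .462 .296 .30 -15.4 3
```

```text
[1, [3.88, -1.31, 1.06], [0, 0, 0.1]]
[1, [3.87, -1.32, 1.06], [0, 0, 0.1]]
[1, [3.87, -1.32, 1.06], [0, 0, 0.1]]
```

Call:
move_arm --deltas '[[0, [3.9, -1.3, 1], [0, 0, 0]], [0, [3.9, -1.3, 1], [0, 0, 0]], [0, [3.9, -1.3, 1], [0, 0, 0]], [0, [0, 0, 2], [0, 0, 0]], [0, [0, 0, 0], [0, 0, 0]]]' --force 20

```text
time: 12.4
ee_pos: [0.4614, 0.2967, 0.2799]
ee_rot: [-2.491, -1.912, 0.006]
contact_force: [0.4, 0.2, 0.7]
gripper_width: -0.0002
gripper_force: 0.0
```

Call:
move_arm --deltas '[[0, [0, 0, 0], [0, 0, 0]], [0, [0, 0, 0], [0, 0, 0]]]'

```text
time: 12.65
ee_pos: [0.4632, 0.2959, 0.2826]
ee_rot: [2.495, 1.908, 0.002]
contact_force: [0.1, -0.4, 0.8]
gripper_width: -0.0001
gripper_force: 0.0
```

```bash
python3 st.py; python3 plan.py .462 .296 .205 -15.4 3; python3 - <<'E'
from h import *
s=readout.observe();c,p=cloud("wrist");save("w4.png",c)
M=R.from_rotvec(s["ee_rot"]).as_matrix();q=((p-s["ee_pos"])@M).reshape(-1,3)
k=q[(q[:,2]>0.00)&(q[:,2]<.02)&(abs(q[:,0])<.05)&(abs(q[:,1])<.05)]
print(len(k),k.min(0) if len(k) else 0,k.max(0) if len(k) else 0)
E
```

```text
12.65 [0.4632 0.2959 0.2826] yaw_y -15.18 z [ 1.1e-03  6.0e-04 -1.0e+00] [ 0.14 -0.41  0.83] [0.008 0.004 0.01 ] -5.297621741731314e-05 [-0.17  0.3  -0.62  1.78  0.19  1.12 -1.12]
[1, [-0.01, -0.04, 2.59], [0, 0, 0.07]]
[1, [-0.01, -0.04, 2.59], [0, 0, 0.07]]
[1, [-0.01, -0.04, 2.59], [0, 0, 0.07]]
461 [ 5.55255088e-03 -1.24650258e-02  3.15042235e-05] [0.01120024 0.01470757 0.0095698 ]
```

View pics/w4.png

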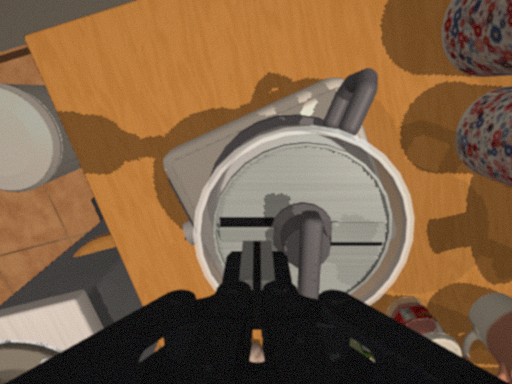

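The wrist view shows the disc flush inside the rim at (305,215), with the bar at (313,255) and the closed fingertips at (258,262) to its left. I'll descend beside the bar.

Call:
move_arm --deltas '[[0, [0, -0.1, 2.6], [0, 0, 0]], [0, [0, 0, 2.6], [0, 0, 0]], [0, [0, 0, 2.4], [0, 0, 0]], [0, [0, 0, 0], [0, 0, 0]], [0, [0, 0, 0], [0, 0, 0]]]'

```text
time: 13.32
ee_pos: [0.4623, 0.2966, 0.207]
ee_rot: [2.495, 1.909, 0.003]
contact_force: [-0.3, -0.1, 0.2]
gripper_width: -0.0003
gripper_force: 0.0
```

```bash
python3 st.py; python3 plan.py .4907 .25 .205 -15.4 1
```

```text
13.325 [0.4623 0.2966 0.207 ] yaw_y -15.16 z [ 0.0014  0.001  -1.    ] [-0.31 -0.05  0.23] [ 0.07   0.032 -0.008] -0.00031350064855674377 [-0.2   0.38 -0.6   1.87  0.25  0.97 -1.18]
[1, [-3.75, 3.96, 0.2], [0, 0, 0.24]]
```

Call:
move_arm --deltas '[[0, [0, 0.7, 0], [0, 0, 0]], [0, [0, 1.2, 0], [0, 0, 0]], [0, [0, 2.0, 0], [0, 0, 0]], [0, [0, -0.8, -4], [0, 0, 0]], [0, [0, -1, -5], [0, 0, 0]]]'

```text
time: 13.95
ee_pos: [0.4831, 0.2894, 0.2959]
ee_rot: [-2.496, -1.907, 0.003]
contact_force: [-0.2, 1.3, -0.2]
gripper_width: -0.0003
gripper_force: 0.0
```

```bash
cat > spin.py <<'E'
from h import *
for i in range(4):
    t=readout.observe()["time"];c,p=cloud("scene")
    P=np.nan_to_num(p.reshape(-1,3),nan=9);r=np.hypot(P[:,0]-.488,P[:,1]-.249)
    g=P[(P[:,2]>.197)&(P[:,2]<.213)&(r<.04)]
    rr=cv2.minAreaRect(g[:,:2].astype(np.float32)*1000) if len(g)>5 else 0
    a=(rr[2]+(90 if rr[1][0]<rr[1][1] else 0))%180 if rr else 0
    print(t,len(g),a,rr)
E
python3 spin.py;python3 st.py
```

```text
13.95 151 141.14149856567383 ((487.9107666015625, 249.07052612304688), (14.54423713684082, 66.06983947753906), 51.14149856567383)
14.0 162 126.1932258605957 ((487.85699462890625, 249.5826873779297), (15.24862289428711, 66.39291381835938), 36.1932258605957)
14.05 173 112.84074592590332 ((487.4175720214844, 250.05191040039062), (14.62255859375, 66.06087493896484), 22.84074592590332)
14.1 177 98.4006576538086 ((488.10247802734375, 249.58132934570312), (15.563769340515137, 65.70136260986328), 8.400657653808594)
14.15 [0.4834 0.2905 0.2969] yaw_y -15.19 z [ 2.6e-03  9.0e-04 -1.0e+00] [-0.65 -1.07 -0.74] [-0.017 -0.026 -0.058] -0.00031938821068844926 [-0.15  0.31 -0.62  1.73  0.19  1.16 -1.09]
```

It is spinning freely at about 5 rad/s with the hand clear. I'll keep the hand away and wait for it to stop.

Call:
move_arm --deltas '[[0, [0, 0, -1], [0, 0, 0]], [0, [-2, 0, -1], [0, 0, 0]], [0, [-3, 0, 0], [0, 0, 0]], [0, [-3, 0, 0], [0, 0, 0]], [0, [-3, 0, 0], [0, 0, 0]]]'

```text
time: 14.78
ee_pos: [0.453, 0.1831, 0.3152]
ee_rot: [-2.495, -1.909, 0.002]
contact_force: [1.1, 0.2, -0.2]
gripper_width: 0.0001
gripper_force: 0.0
```

```bash
python3 spin.py
```

```text
14.775 148 177.25957489013672 ((486.8962707519531, 249.2600555419922), (14.637255668640137, 64.21070098876953), 87.25957489013672)
14.825 151 174.45069122314453 ((487.6160583496094, 249.1569061279297), (14.546972274780273, 65.15418243408203), 84.45069122314453)
14.875 147 172.74840545654297 ((488.21966552734375, 248.84603881835938), (14.941734313964844, 68.19124603271484), 82.74840545654297)
14.925 149 171.7811737060547 ((487.83868408203125, 249.53892517089844), (14.422733306884766, 67.53024291992188), 81.78117370605469)
```

Call:
move_arm --deltas '[[0, [-3, 0, 0], [0, 0, 0]], [0, [-3, 0, 0], [0, 0, 0]], [0, [0, 0, 0], [0, 0, 0]], [0, [0, 0, 0], [0, 0, 0]], [0, [0, 0, 0], [0, 0, 0]]]'

```text
time: 15.6
ee_pos: [0.4378, 0.128, 0.3158]
ee_rot: [-2.492, -1.912, -0.001]
contact_force: [-0.2, 0.1, -0.1]
gripper_width: 0.0002
gripper_force: 0.0
```

Call:
move_arm --deltas '[[0, [0, 0, 0], [0, 0, 0]], [0, [0, 0, 0], [0, 0, 0]], [0, [0, 0, 0], [0, 0, 0]], [0, [0, 0, 0], [0, 0, 0]], [0, [0, 0, 0], [0, 0, 0]]]'

```text
time: 16.23
ee_pos: [0.4376, 0.1266, 0.3158]
ee_rot: [2.495, 1.909, 0.0]
contact_force: [-0.4, -0.7, 0.6]
gripper_width: 0.0001
gripper_force: 0.0
```

```bash
python3 spin.py; python3 st.py; python3 chk.py scene wrist;cp pics/scene1[5-9]*.png pics/end.png
```

```text
16.225 144 171.59429931640625 ((488.15716552734375, 249.49649047851562), (14.500688552856445, 66.5255355834961), 81.59429931640625)
16.275 150 172.30731201171875 ((487.324462890625, 249.25393676757812), (14.492642402648926, 66.32746887207031), 82.30731201171875)
16.325 145 171.92488861083984 ((487.638427734375, 249.28515625), (14.082258224487305, 66.12886047363281), 81.92488861083984)
16.375 147 171.7376708984375 ((487.90899658203125, 249.2638702392578), (14.247267723083496, 64.26180267333984), 81.7376708984375)
16.425 [0.4376 0.1266 0.3158] yaw_y -15.14 z [ 0. -0. -1.] [-0.76 -0.9  -0.4 ] [-0.039  0.013  0.047] 7.645915372985031e-05 [ 0.12  0.08 -0.56  1.93  0.05  1.14 -0.72]
scene 146 0.20671367833215665 ((487.76495361328125, 249.30641174316406), (14.103682518005371, 66.7222671508789), 81.6608657836914) plate 1544 0.15291840640836962
wrist 1662 0.20801301871886674 ((489.948486328125, 243.814697265625), (11.437273979187012, 65.33138275146484), 75.0234375) plate 10846 0.15392282687243308
```

View pics/end.png

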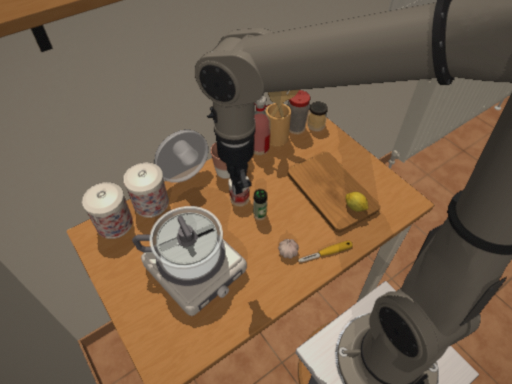

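The final view shows the disc seated in the bowl at (188,240), with board, lemon, garlic and jar undisturbed and the hand clear. The bar angle is constant, so the disc has stopped.

```bash
python3 -c "from bench import sign_off;print(sign_off())"
```

```text
the job is handed in; nothing more can be done
None
```

The slicing disc is fully home on the spindle and standing still: one fingertip flick made it run on by itself for about a second, nothing else appears to have moved, and the job is handed in at about 16.5 s.

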